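Slide the drip tray back into the coffee machine

ROBOT

A 6-joint arm with a two-finger parallel gripper is mounted at the origin on a cart in front of the work surface, level with it; the furniture and walls round the work are solid. World frame = base frame: x ahead of the robot, y to its left, z up, the work surface at z = 0. Lengths are in m, angles in rad, forces in N, time in s.
With the tool pointing down it reaches from about 0.325 to 0.775 m from the base axis. Payload 5.5 kg.
Tool frame: the origin (TCP) lies midway between the tips of the shut fingers; the grasp point (between the pads) lies 19 mm behind it; z points along the fingers, y is the line along which they close (so a half turn about z gives the same grasp; the last joint's range is limited). The gripper opens to 85 mm and grips with 20 to 120 N. Pads are 22 mm wide; open, the fingers measure 114 mm over their backs; the gripper's body (76 mm by 85 mm) begins 54 mm behind the grasp point. The pads swing forward as they close: fully open they stand 13 mm farther back than shut.
Start: joints at [-1.27, 0.091, 1.231, -0, 1.82, -0.057], TCP at [0.21, -0.562, 0.231] pointing down, gripper open.
Joint ranges: [-2.87, 2.87], [-0.86, 2.18], [0.17, 2.46], [-1.51, 4.65], [0.06, 2.69], [-2.65, 2.65]. Speed limits (rad/s): [2.57, 2.57, 3.01, 3.14, 3.14, 3.14].

INTERFACE

Orientations are given as a unit quaternion [w, x, y, z].
In Python, from cell import monitor, grab_frame, camera_info, arm gives the robot as it stands. The module is installed in compiled form; this text tells all that it offers.
- The arm moves only by the tool drive_tool, never from a script. Its argument "increments" is a list of rows, each an object with "xyz": the shift along the tool's x, y, z in cm, a list of three; "spin": the turn about the tool's z in degrees; "gripper": the gripper command: -1 is fully open, 1 is shut, values between are in proportion. A call has 1 to 20 rows; each row shifts and turns the commanded pose from where the row before left it, along the tool's axes as they then stand; what a row does not reach is not made up. A row lasts 1/10 s, in which the tool goes at most 50 mm and 8.59 degrees, less where a joint would pass 70% of its speed; a pose out of reach is approached as far as the arm can. A call is refused whole if a number of a shift passes 5 or a number of a turn 8.59, either way. A call with a gripper value outside its range is refused whole. The fingers move at their own pace and stop on an object; the grip force is fixed at half the most. Time passes only in rows, so rows that do not move let the fingers close. It gives the time, the measured TCP pose, the force, the opening and the grip force at its end, in the units of the state.
- monitor.observe(): the state, without advancing time (a new reading comes with each control period).
- grab_frame(name): name is "scene" or "top" or "wrist"; returns the picture (400x640x3 uint8, red, green, blue); there is no depth.
- camera_info(name): a dict with "fx", "fy", "cx", "cy" (pixels), "R" (3x3) and "t" (3): a world point X has camera coordinates R X + t. Camera axes: x right, y down, z forward; pixel columns grow to the right and rows downward; lengths in m; the calibration is good to about 2 mm. The wrist camera is an equidistant fisheye: a pixel r from the principal point sees the ray r / f radians off the axis. A picture is of the moment at which its call begins: read the wrist's pose just before it. camera_info takes no time and is no camera call; for the wrist camera it gives the pose at the moment of the call.
- arm.sign_off(): hands the job in; it is judged then, once.
The state is a dict: "clock": time; "q": joint angles; "qvel": joint speeds; "joint_efforts": joint torques, N m; "tcp_pos": TCP position; "tcp_rot": TCP orientation; "force": force on the tool from outside, world axes, zero at the start; "moment": the same for the moment, N m; "finger_gap": finger opening in m; "finger_force": force on a finger pad.
Only numpy, scipy, OpenCV 4.12 (cv2) and the standard library are available. Lean on these libraries where they do the work, as an engineer would, in place of code of your own. Each camera call takes 0.05 s, during which the arm holds its last target. There are 200 camera calls.

TASK

The coffee machine's drip tray has been rinsed and left on the worktop in front of it. Slide the tray, grille up, back into the base of the machine between its two side rails and press it fully home, past the catch, until its back end meets the stop. Do not shove the machine: it must stay where it stands; and leave the cup and the jam jar beside it alone.

Things in the scene. Friction and masses are not known exactly. Their poses are not given: they have to be found in the camera images.
- coffee_machine: capsule coffee machine, grey on a black base, 146 mm wide (y), 183 deep (x), 269 high, 4.2 kg, free on rubber feet. Origin at worktop height on its centre plane, 98 mm behind the front ends of its side rails; x to its back, y left seen from its front. The base is a bay, open to the front and to the worktop below; the sprung catch under its roof stiffens the last 20 mm to 6-12 N, then lets go
- bay_mouth (a point): middle of the bay's open front, level with the ends of the two side rails, 15 mm above the worktop; axes as the machine's. The rails are 15.5 mm thick, 34 mm high, round at the ends, and stand 115 mm apart inside. The brew head hangs over them from here back, underside 179 mm high, outlet 40 mm behind this point down to 149 mm
- bay_stop (a point): middle of the bay's solid back wall, 102 mm behind bay_mouth, 15 mm above the worktop; axes as the machine's. The bay is roofed at 34 mm height over its last 26 mm
- drip_tray: black drip tray with a steel grille fixed on top, a closed block 120 mm long (x), 112 wide (y), 30 high, about 0.3 kg, on low runners. Origin at worktop height under its centre; x to its back end, which enters the bay first, y to its left. Sides and front are flat and upright from 4 to 30 mm height; the last 10 mm of the back taper 3 mm a side; a ridge for the catch tops the back end
- tray_front (a point): middle of the tray's front face, 60 mm in -x from the tray's origin, 15 mm above the worktop; axes as the tray's. With the tray home it stands 18 mm in front of the rails' ends
- tray_back (a point): middle of the tray's back end, 60 mm in +x from the tray's origin, 15 mm above the worktop; axes as the tray's
- espresso_cup: white espresso cup with a handle, about 60 mm across and 55 mm high, standing beside the machine; leave alone. Origin under its middle, on the worktop
- jam_jar: glass jam jar, 64 mm across and 87 mm high, to the right of the machine; leave alone. Origin under its middle
Mind the look-alikes: they are no part of the job. Leave any red or yellow look-alike of the drip_tray alone.

How it is judged:
On the way:
1. the tray's back end is between the side rails, at least 30 mm deep and square to the bay (x of tray_back in the frame of bay_mouth above 0.03 m and y of tray_back in the frame of bay_mouth between -0.005 and 0.005 m and angle between the x axis of drip_tray and the x axis of coffee_machine, either way round below 0.08 rad), for 0.1 s.
At the end, for the whole second after the job is handed in: The tray lies flat and grille up in the bay, its back end within 3 mm of the stop (past the catch), within 4 mm sideways and 0.05 rad of square; tray and machine are at rest, the machine upright and within 10 mm of where it stood (x of tray_back in the frame of bay_stop above -0.003 m and y of tray_back in the frame of bay_stop between -0.004 and 0.004 m and angle between the x axis of drip_tray and the x axis of coffee_machine, either way round below 0.05 rad and angle between each of drip_tray, coffee_machine's own z axis and vertical below 0.05 rad and linear speed of each of drip_tray, coffee_machine below 0.02 m/s and distance of coffee_machine from where it was at the start of the episode below 0.01 m); the robot touches nothing.
It fails at once if the coffee machine is shoved more than 10 mm (distance of coffee_machine from where it was at the start of the episode above 0.01 m).
It fails at once if the coffee machine is tipped (angle between coffee_machine's own z axis and vertical above 0.12 rad).
It fails at once if the espresso cup is pushed about or knocked over (distance of espresso_cup from where it was at the start of the episode above 0.03 m or angle between espresso_cup's own z axis and vertical above 0.5 rad).
It fails at once if the jam jar is pushed about or knocked over (distance of jam_jar from where it was at the start of the episode above 0.03 m or angle between jam_jar's own z axis and vertical above 0.5 rad).
It also fails if it takes over 61 s, if anything falls off the work surface, if the arm or the gripper's body presses on something with over 40 N, if the wrist force passes 120 N, or if a joint passes its speed limit or range.

## Working session

There is one attempt and no reset: what is moved stays moved. The work goes in short steps, Python scripts to look and compute and a tool call to move; the robot and the scene stay as the last step left them, time stands still between calls to the robot, and variables do not carry over. Pictures are saved under pics/ and viewed, at most 13 in all, crops included, and the job is handed in when it is done.

Besides the shell and the picture viewer there is one more tool, called after ">>>" in YAML: its name, and indented under it one key for each argument. drive_tool: Moves the arm, as the interface text tells. Its arguments: {"type":"object","properties":{"increments":{"type":"array","items":{"type":"object","properties":{"xyz":{"type":"array","items":{"type":"number"}},"spin":{"type":"number"},"gripper":{"type":"number"}}}}},"required":["increments"]}

```bash
mkdir -p pics; python3 - <<'E'
from cell import monitor, grab_frame, camera_info
import cv2, numpy as np
for n in("scene","top"):
    cv2.imwrite(f"pics/{n}0.png",grab_frame(n)[:,:,::-1]); c=camera_info(n); print(n,c)
s=monitor.observe(); print(s["clock"],s["tcp_pos"],s["tcp_rot"])
E
```

```text
scene {'fx': 512.4332166525891, 'fy': 512.4332166525891, 'cx': 312.5045081331477, 'cy': 203.421068825968, 'R': array([[ 0.02540837, -0.99938559, -0.02414256],
       [-0.51046279,  0.00779409, -0.85986452],
       [ 0.85952438,  0.03417163, -0.50995112]]), 't': array([-0.17171951,  0.32660222,  1.23309374])}
top {'fx': 367.4585918034671, 'fy': 367.4585918034671, 'cx': 316.17746291016675, 'cy': 192.79447646150425, 'R': array([[ 0.00229774, -0.99989373,  0.014396  ],
       [-0.99724448, -0.00335864, -0.07410909],
       [ 0.07414956, -0.01418605, -0.99714623]]), 't': array([-0.17415887,  0.5800587 ,  1.36254121])}
0.1 [ 0.21005838 -0.56175283  0.23024296] [-8.90684568e-04  9.84038483e-01  1.77953534e-01 -1.03553152e-04]
```

View pics/scene0.png

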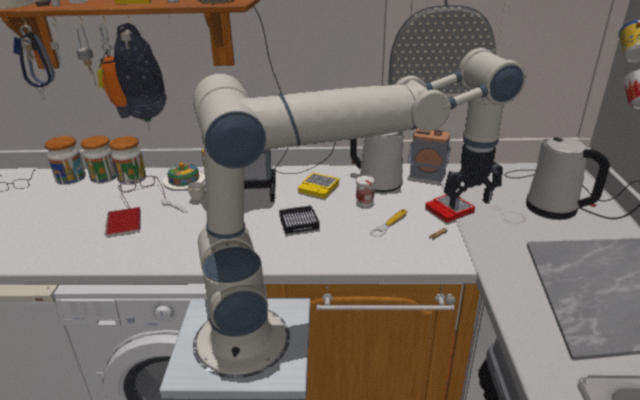

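View pics/top0.png

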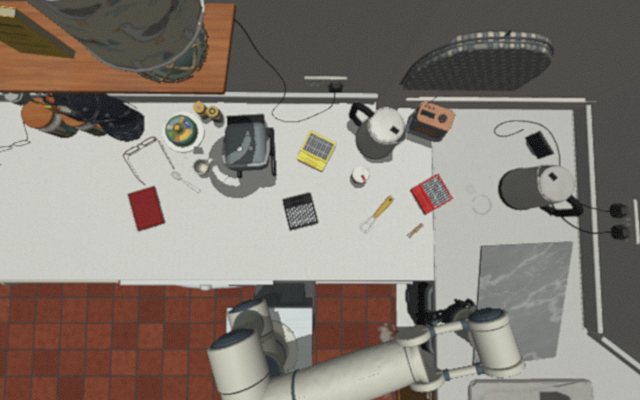

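Scene: the arm hides most of the machine. Top: machine about (248,145), black tray about (300,211), cup about (203,168), jar about (360,176), and yellow and red look-alikes. Next I zoom in on the top view.

```bash
python3 - <<'E'
import cv2
a=cv2.imread("pics/top0.png")[95:245,180:380]
cv2.imwrite("pics/top0c.png",cv2.resize(a,None,fx=4,fy=4,interpolation=cv2.INTER_CUBIC))
E
```

```text
(no output)
```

View pics/top0c.png

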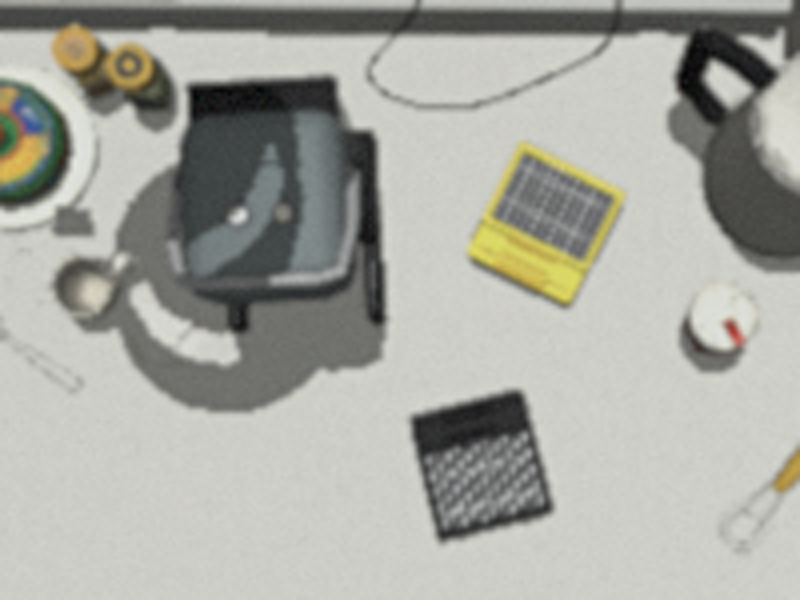

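Zoomed top view, at 4x: tray back end (wide black band, tapered) at about (467,405), front at about (495,525). The rail ends are at (238,328) and (376,320), so the bay opens towards the robot, left of the tray. The cup is at (88,288) and the jar at (720,318).

```bash
cat > h.py <<'E'
import numpy as np, cv2
from cell import monitor, grab_frame, camera_info
def cast(c,uv,z,fish=False):
    uv=np.atleast_2d(np.array(uv,float))
    d=np.c_[(uv[:,0]-c["cx"])/c["fx"],(uv[:,1]-c["cy"])/c["fy"],np.ones(len(uv))]
    if fish:
        r=np.hypot(d[:,0],d[:,1]); d=np.c_[d[:,:2]*(np.sin(r)/np.maximum(r,1e-9))[:,None],np.cos(r)]
    w=d@c["R"]; o=-c["R"].T@c["t"]
    return o+w*((z-o[2])/w[:,2])[:,None]
def proj(c,X,fish=False):
    p=np.atleast_2d(X)@c["R"].T+c["t"]
    if fish:
        r=np.hypot(p[:,0],p[:,1]); p=np.c_[p[:,:2]*(np.arctan2(r,p[:,2])/r)[:,None],np.ones(len(p))]
    return np.c_[c["fx"]*p[:,0]/p[:,2]+c["cx"],c["fy"]*p[:,1]/p[:,2]+c["cy"]]
E
python3 - <<'E'
from h import *
c=camera_info("top"); f=lambda p:[(180+x/4,95+y/4) for x,y in p]
np.set_printoptions(precision=4,suppress=True)
print("tray BL BR FR FL",cast(c,f([(413,418),(521,391),(552,510),(440,541)]),.03))
print("rails",cast(c,f([(238,328),(376,322)]),.034)); print("cup,jar",cast(c,f([(88,288)]),.05),cast(c,f([(720,318)]),.08))
w=camera_info("wrist");s=monitor.observe();print(w, -w["R"].T@w["t"]-s["tcp_pos"])
E
```

```text
tray BL BR FR FL [[ 0.5544 -0.0493  0.03  ]
 [ 0.5801 -0.1502  0.03  ]
 [ 0.469  -0.1795  0.03  ]
 [ 0.44   -0.0754  0.03  ]]
rails [[ 0.638   0.1146  0.034 ]
 [ 0.6442 -0.0142  0.034 ]]
cup,jar [[0.6728 0.2504 0.05  ]] [[ 0.6435 -0.3308  0.08  ]]
{'fx': 309.70691628693146, 'fy': 309.70691628693146, 'cx': 323.5124413644949, 'cy': 198.10995518753543, 'R': array([[ 0.3502, -0.9367, -0.0016],
       [-0.9027, -0.3379,  0.2665],
       [-0.2501, -0.0919, -0.9638]]), 't': array([-0.6003, -0.0355,  0.3775])} [0.0626 0.0221 0.1422]
```

>>> drive_tool:
  increments:
    - {"xyz":[0,0,-0.2],"spin":8.5,"gripper":-1}
    - {"xyz":[0,0,-0.2],"spin":8.5,"gripper":-1}
    - {"xyz":[2.3,-3.9,-0.2],"spin":0,"gripper":-1}
    - {"xyz":[2.3,-3.9,-0.2],"spin":0,"gripper":-1}
    - {"xyz":[2.3,-3.9,-0.2],"spin":0,"gripper":-1}
    - {"xyz":[2.3,-3.9,-0.2],"spin":0,"gripper":-1}
    - {"xyz":[2.3,-3.9,-0.2],"spin":0,"gripper":-1}
    - {"xyz":[2.3,-3.9,-0.2],"spin":0,"gripper":-1}
    - {"xyz":[2.3,-3.9,-0.2],"spin":0,"gripper":-1}
    - {"xyz":[2.3,-3.9,-0.2],"spin":0,"gripper":-1}
    - {"xyz":[2.3,-3.9,-0.2],"spin":0,"gripper":-1}
    - {"xyz":[2.3,-3.9,-0.2],"spin":0,"gripper":-1}
    - {"xyz":[2.3,-3.9,0],"spin":0,"gripper":-1}
    - {"xyz":[2.3,-3.9,0],"spin":0,"gripper":-1}
    - {"xyz":[2.3,-3.9,0],"spin":0,"gripper":-1}
    - {"xyz":[0,0,0],"spin":0,"gripper":-1}
    - {"xyz":[0,0,0],"spin":0,"gripper":-1}
    - {"xyz":[0,0,0],"spin":0,"gripper":-1}

```text
clock: 1.9
tcp_pos: [0.4773, -0.0384, 0.255]
tcp_rot: [0.0, 1.0, 0.03, -0.0]
force: [0.2, -0.6, 0.6]
finger_gap: 0.0855
finger_force: 0.0
```

```bash
python3 - <<'E'
from h import *
import json
s=monitor.observe(); c=camera_info("wrist"); im=grab_frame("wrist")[:,:,::-1]; im2=grab_frame("scene")[:,:,::-1]
cv2.imwrite("pics/w1.png",im); cv2.imwrite("pics/s1.png",im2)
json.dump({k:np.array(v).tolist() for k,v in c.items()},open("w1.json","w"))
print(s["clock"],s["tcp_pos"],s["tcp_rot"],s["q"])
E
```

```text
1.9 [ 0.47730829 -0.03835705  0.25502554] [ 1.82231991e-04  9.99543373e-01  3.02141021e-02 -3.46336025e-04] [-1.50907815e-01 -2.27213125e-01  1.49262490e+00 -5.06822097e-04
  1.87679653e+00  1.35929858e+00]
```

View pics/w1.png

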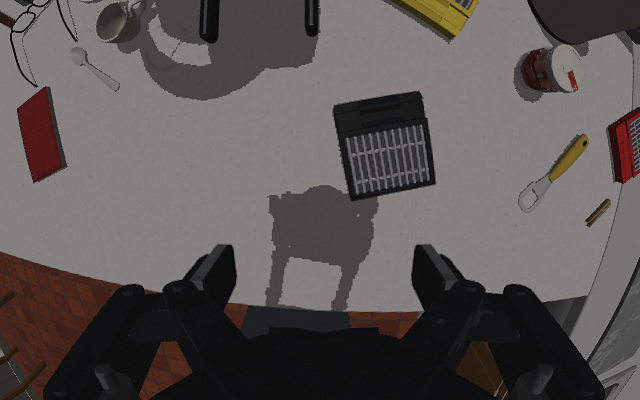

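Wrist view: tray corners at about (334,105), (420,93), (436,185) and (352,199), plain band at the back. The rail ends are at (208,40) and (312,32), with the cup at (118,22). I'll move closer to the bay for the rail measurement.

>>> drive_tool:
  increments:
    - {"xyz":[2.5,-4,0],"spin":0,"gripper":-1}
    - {"xyz":[2.5,-4,0],"spin":0,"gripper":-1}
    - {"xyz":[0,0,0],"spin":0,"gripper":-1}
    - {"xyz":[0,0,0],"spin":0,"gripper":-1}
    - {"xyz":[0,0,0],"spin":0,"gripper":-1}

```text
clock: 2.5
tcp_pos: [0.5224, 0.0438, 0.2555]
tcp_rot: [0.0, 1.0, 0.03, 0.0]
force: [0.9, -0.1, 0.3]
finger_gap: 0.0853
finger_force: 0.0
```

```bash
python3 - <<'E'
from h import *
import json
s=monitor.observe(); c2=camera_info("wrist"); im2=grab_frame("wrist")[:,:,::-1]
cv2.imwrite("pics/w2.png",im2)
json.dump({k:np.array(v).tolist() for k,v in c2.items()},open("w2.json","w"))
np.set_printoptions(precision=4,suppress=True); print(s["tcp_pos"])
for nm in("w1","w2"):
    c={k:np.array(v) for k,v in json.load(open(nm+".json")).items()}
    g=cv2.cvtColor(cv2.imread(f"pics/{nm}.png"),cv2.COLOR_BGR2GRAY)
    m=(g<55).astype(np.uint8); p=proj(c,[.511,-.114,.03],True)[0]
    m=cv2.morphologyEx(m,cv2.MORPH_CLOSE,np.ones((9,9)))
    n,l,st,_=cv2.connectedComponentsWithStats(m)
    k=l[int(p[1]),int(p[0])]; print(nm,p,k,st[k])
    ct=cv2.findContours((l==k).astype(np.uint8),cv2.RETR_EXTERNAL,cv2.CHAIN_APPROX_NONE)[0][0][:,0]
    X=cast(c,ct,.03,True)[:,:2].astype(np.float32)
    r=cv2.minAreaRect(X*1000); print(r, cv2.boxPoints(r))
E
```

```text
[0.5224 0.0438 0.2555]
w1 [386.8444 146.7788] 13 [ 333   91  102  111 8620]
((512.2689208984375, -113.04248809814453), (119.2309799194336, 112.48870086669922), 15.428553581237793) [[ 439.8387  -74.6849]
 [ 469.7649 -183.1199]
 [ 584.6991 -151.4001]
 [ 554.7729  -42.9651]]
w2 [444.3954 187.4217] 13 [ 394  133   90  104 7411]
((513.869384765625, -110.39869689941406), (122.33013153076172, 116.41441345214844), 15.19487190246582) [[ 439.5864  -70.2579]
 [ 470.0989 -182.6025]
 [ 588.1524 -150.5394]
 [ 557.6398  -38.1949]]
```

View pics/w2.png

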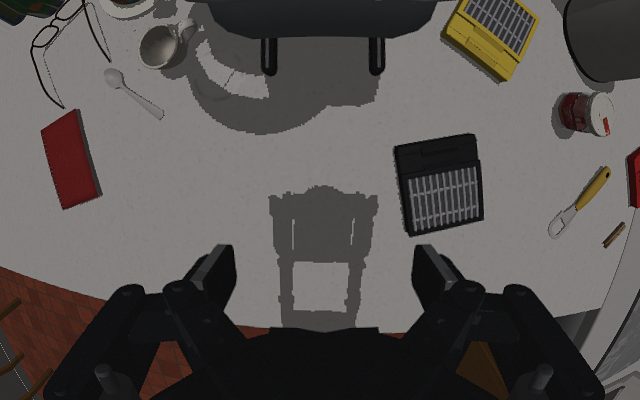

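Wrist view 2: rail ends at about (269,75) left and (377,75) right, brew head edge at row 38, tray at (440,185). The tray measured from view 1 is 119 x 112.5 mm, matching its given size. Next I get the rail edges by row scan.

```bash
python3 - <<'E'
from h import *
import json
np.set_printoptions(precision=4,suppress=True)
for nm,rows,xl,xr in(("w2",range(44,68,3),(250,290),(358,400)),("w1",range(6,34,4),(185,230),(295,335))):
    c={k:np.array(v) for k,v in json.load(open(nm+".json")).items()}
    g=cv2.cvtColor(cv2.imread(f"pics/{nm}.png"),cv2.COLOR_BGR2GRAY)
    P={}
    ga=[]
    for lab,(a,b) in(("L",xl),("R",xr)):
        sub=g[:,a:b]<48
        lo=[];hi=[]
        for v in rows:
            u=np.flatnonzero(sub[v]); 
            if len(u): lo.append((a+u[0]-.5,v)); hi.append((a+u[-1]+.5,v))
        P[lab]=(lo,hi)
        col=np.flatnonzero(sub[:100].any(1)); v=col.max(); u=a+np.flatnonzero(sub[v]).mean(); print(nm,lab,"end px",u,v, "z0",cast(c,(u,v+.5),0.,True)[0],"z34",cast(c,(u,v+.5),.034,True)[0])
    for lab,i,z in(("L",0,.034),("L",1,0.),("L",1,.034),("R",1,.034),("R",0,0.),("R",0,.034)):
        X=cast(c,P[lab][i],z,True); k=np.polyfit(X[:,0],X[:,1],1); print(nm,lab,"outer" if (lab,i) in(("L",0),("R",1)) else "inner",z,"y@.64",np.polyval(k,.64),"slope",k[0],"resid",np.std(X[:,1]-np.polyval(k,X[:,0])),X[:,0].min(),X[:,0].max())
E
```

```text
w2 L end px 270.0 76 z0 [0.6356 0.1174 0.    ] z34 [0.6316 0.1113 0.034 ]
w2 R end px 375.0 75 z0 [ 0.6447 -0.0159  0.    ] z34 [ 0.64   -0.0106  0.034 ]
w2 L outer 0.034 y@.64 0.12312100016917119 slope 0.06745467524429491 resid 1.09500809459271e-05 0.6454480781114628 0.6713855795319202
w2 L inner 0.0 y@.64 0.11001574940514988 slope 0.004038007079278637 resid 0.0003152961811861932 0.6509010538746807 0.6790952201911354
w2 L inner 0.034 y@.64 0.10461410559083126 slope 0.004038007079279082 resid 0.0002883380523208473 0.6456091318895152 0.6713926696790072
w2 R outer 0.034 y@.64 -0.021820242662365284 slope 0.05150761951203069 resid 1.0572189299085011e-05 0.6539063839142858 0.6798511581132085
w2 R inner 0.0 y@.64 -0.007671879722493204 slope 0.05720994952901355 resid 0.0004289245432965628 0.6577235751941256 0.6859117081554155
w2 R inner 0.034 y@.64 -0.002779294435395367 slope 0.057209949529015154 resid 0.00039225107941826584 0.6518483210283286 0.6776263413203658
w1 L end px 210.5 43 z0 [0.6366 0.1194 0.    ] z34 [0.6287 0.1061 0.034 ]
w1 R end px 311.5 36 z0 [ 0.645  -0.0144  0.    ] z34 [ 0.6364 -0.0162  0.034 ]
w1 L outer 0.034 y@.64 0.12360582911380333 slope 0.05745819463947979 resid 0.00035402326203962017 0.647645090278486 0.6805080618645916
w1 L inner 0.0 y@.64 0.10866840669078184 slope 0.07535640086850263 resid 0.0003752926087954099 0.6551887300026012 0.6904820839527478
w1 L inner 0.034 y@.64 0.09694530330656781 slope 0.07535640086850275 resid 0.0003431632186134403 0.6456735036429588 0.6779453380818783
w1 R outer 0.034 y@.64 -0.02257940338022627 slope 0.03812966980691945 resid 0.0003214691841839749 0.6448967253739172 0.6759726746888137
w1 R inner 0.0 y@.64 -0.006742428253534931 slope 0.09126137758203973 resid 0.00035065201760806644 0.653637540640527 0.6875409566751804
w1 R inner 0.034 y@.64 -0.00845437091897687 slope 0.0912613775820391 resid 0.00032063214717153847 0.6442551140405712 0.6752560053338624
```

>>> drive_tool:
  increments:
    - {"xyz":[0,0,0],"spin":-8.2,"gripper":-0.4}
    - {"xyz":[0,0,0],"spin":-8.2,"gripper":-0.4}
    - {"xyz":[0,0,0],"spin":-8.2,"gripper":-0.4}
    - {"xyz":[0,0,0],"spin":-8.2,"gripper":-0.4}
    - {"xyz":[0,0,0],"spin":-8.2,"gripper":-0.4}
    - {"xyz":[0,0,0],"spin":-8.2,"gripper":-0.4}
    - {"xyz":[0,0,0],"spin":-8.2,"gripper":-0.4}
    - {"xyz":[0,0,0],"spin":-8.2,"gripper":-0.4}
    - {"xyz":[0,0,0],"spin":-8.2,"gripper":-0.4}
    - {"xyz":[0,0,0],"spin":-8.2,"gripper":-0.4}
    - {"xyz":[0,0,0],"spin":-8.0,"gripper":-0.4}
    - {"xyz":[-4.3,-0.4,0],"spin":0,"gripper":-0.4}
    - {"xyz":[-4.3,-0.4,0],"spin":0,"gripper":-0.4}
    - {"xyz":[-4.3,-0.4,0],"spin":0,"gripper":-0.4}
    - {"xyz":[-4.3,-0.4,0],"spin":0,"gripper":-0.4}
    - {"xyz":[-4.3,-0.4,0],"spin":0,"gripper":-0.4}
    - {"xyz":[-4.3,-0.4,0],"spin":0,"gripper":-0.4}
    - {"xyz":[0,0,0],"spin":0,"gripper":-0.4}
    - {"xyz":[0,0,0],"spin":0,"gripper":-0.4}

```text
clock: 4.45
tcp_pos: [0.5134, -0.2155, 0.2554]
tcp_rot: [-0.0, 0.687, 0.727, 0.0]
force: [-0.2, -0.2, -0.1]
finger_gap: 0.0599
finger_force: 0.0
```

>>> drive_tool:
  increments:
    - {"xyz":[0,0,4.5],"spin":0,"gripper":-0.4}
    - {"xyz":[0,0,4.5],"spin":0,"gripper":-0.4}
    - {"xyz":[0,0,4.5],"spin":0,"gripper":-0.4}
    - {"xyz":[0,0,4.5],"spin":0,"gripper":-0.4}
    - {"xyz":[0,0,3.0],"spin":0,"gripper":-0.4}
    - {"xyz":[0,0,2.0],"spin":0,"gripper":-0.4}
    - {"xyz":[0,0,1.0],"spin":0,"gripper":-0.4}
    - {"xyz":[0,0,0.5],"spin":0,"gripper":-0.4}
    - {"xyz":[0,0,0],"spin":0,"gripper":-0.4}
    - {"xyz":[0,0,0],"spin":0,"gripper":-0.4}

```text
clock: 5.45
tcp_pos: [0.5154, -0.214, 0.012]
tcp_rot: [0.001, 0.685, 0.728, 0.0]
force: [-0.4, 0.9, 0.0]
finger_gap: 0.0603
finger_force: 0.0
```

>>> drive_tool:
  increments:
    - {"xyz":[1,0,0],"spin":0,"gripper":-0.4}
    - {"xyz":[1,0,0],"spin":0,"gripper":-0.4}
    - {"xyz":[1,0,0],"spin":0,"gripper":-0.4}
    - {"xyz":[1,0,0],"spin":0,"gripper":-0.4}
    - {"xyz":[1,0,0],"spin":0,"gripper":-0.4}
    - {"xyz":[1,0,0],"spin":0,"gripper":-0.4}
    - {"xyz":[1,0,0],"spin":0,"gripper":-0.4}
    - {"xyz":[1,0,0],"spin":0,"gripper":-0.4}
    - {"xyz":[1,0,0],"spin":0,"gripper":-0.4}
    - {"xyz":[1,0,0],"spin":0,"gripper":-0.4}
    - {"xyz":[1,0,0],"spin":0,"gripper":-0.4}
    - {"xyz":[1,0,0],"spin":0,"gripper":-0.4}
    - {"xyz":[1,0,0],"spin":0,"gripper":-0.4}
    - {"xyz":[1,0,0],"spin":0,"gripper":-0.4}
    - {"xyz":[1,0,0],"spin":0,"gripper":-0.4}
    - {"xyz":[1,0,0],"spin":0,"gripper":-0.4}
    - {"xyz":[0.7,0,0],"spin":0,"gripper":-0.4}
    - {"xyz":[0.4,0,0],"spin":0,"gripper":-0.4}
    - {"xyz":[0,0,0],"spin":0,"gripper":-0.4}

```text
clock: 7.35
tcp_pos: [0.5039, -0.0423, 0.0101]
tcp_rot: [-0.0, 0.685, 0.729, 0.0]
force: [0.0, 0.1, -0.1]
finger_gap: 0.0596
finger_force: 0.0
```

```bash
cat >> h.py <<'E'
def look(nm):
    import json
    s=monitor.observe(); c=camera_info("wrist"); im=grab_frame("wrist")[:,:,::-1]; t=grab_frame("top")[:,:,::-1]
    cv2.imwrite(f"pics/{nm}.png",im); cv2.imwrite(f"pics/{nm}t.png",t)
    json.dump({k:np.array(v).tolist() for k,v in c.items()},open(nm+".json","w"))
    np.set_printoptions(precision=4,suppress=True)
    print(s["clock"],s["tcp_pos"],"XY",mach(s["tcp_pos"]),s["force"],"yaw",2*np.arctan2(s["tcp_rot"][2],s["tcp_rot"][1]))
M=np.array([.640,.0507]); A=.06
def mach(p): d=np.array(p)[:2]-M; return np.array([d[0]*np.cos(A)+d[1]*np.sin(A),-d[0]*np.sin(A)+d[1]*np.cos(A)])
E
python3 - <<'E'
from h import *
look("w3")
a=cv2.imread("pics/w3.png"); b=cv2.resize(cv2.imread("pics/w3t.png")[120:240,210:370],None,fx=4,fy=4)[:, :640]
cv2.imwrite("pics/w3m.png",cv2.resize(np.vstack([a[:,:],b]),None,fx=.68,fy=.68))
E
```

```text
7.35 [ 0.5039 -0.0423  0.0101] XY [-0.1415 -0.0846] [ 0.044   0.0637 -0.1392] yaw 1.6327330391120223
```

View pics/w3m.png

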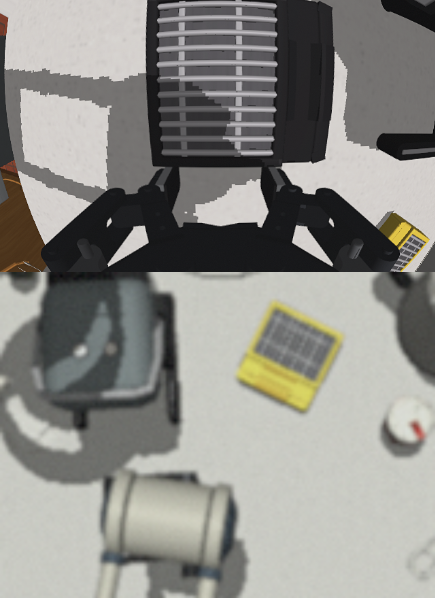

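The tray now lies along the fingers, with its right side edge at about row 243 (full scale) and back edge at about column 478. The rail ends show at upper right. Next I fit those edges.

```bash
cat >> h.py <<'E'
def load(nm):
    import json
    return {k:np.array(v) for k,v in json.load(open(nm+".json")).items()},cv2.cvtColor(cv2.imread(f"pics/{nm}.png"),cv2.COLOR_BGR2GRAY)
E
python3 - <<'E'
from h import *
np.set_printoptions(precision=4,suppress=True)
c,g=load("w3")
print(g[225:262:2,320],g[150,440:510:3])
P=[];
for u in range(285,370,6):
    col=g[225:275,u]; k=np.flatnonzero(col>62); P.append((u,225+k[0]-.5))
X=cast(c,P,.03,True); m=np.array([mach(x) for x in X]); k=np.polyfit(m[:,0],m[:,1],1); print("side Y@-.14",np.polyval(k,-.14),"slope",k[0],np.std(m[:,1]-np.polyval(k,m[:,0])))
P=[]
for v in range(20,220,12):
    r=g[v,440:540]; j=np.flatnonzero(r>62)
    if len(j):P.append((440+j[0]-.5,v))
X=cast(c,P,.03,True); m=np.array([mach(x) for x in X]); print(np.c_[P,m])
E
```

```text
[100  88  44  19  24  24  23  25  23  22  15 108 117 116 116 116 117 116
 117] [ 38  37  36  37  37  29  32  32  30  30  31  40  38  34  34  34  57 208
 210 213 211 211 212 111]
side Y@-.14 -0.06380817018207957 slope 0.0012700422361095458 2.4736217967445808e-05
[[487.5     20.      -0.0715   0.0279]
 [488.5     32.      -0.0713   0.0222]
 [488.5     44.      -0.0716   0.0166]
 [489.5     56.      -0.0712   0.0111]
 [489.5     68.      -0.0713   0.0057]
 [491.5     80.      -0.0703   0.0005]
 [490.5     92.      -0.0707  -0.0049]
 [490.5    104.      -0.0706  -0.0101]
 [490.5    116.      -0.0703  -0.0154]
 [489.5    128.      -0.0706  -0.0207]
 [488.5    140.      -0.0707  -0.0259]
 [487.5    152.      -0.0707  -0.0312]
 [487.5    164.      -0.0702  -0.0366]
 [485.5    176.      -0.0706  -0.042 ]
 [482.5    188.      -0.0714  -0.0475]
 [481.5    200.      -0.0712  -0.053 ]
 [479.5    212.      -0.0714  -0.0587]]
```

```bash
python3 - <<'E'
from h import *
np.set_printoptions(precision=4,suppress=True)
c,g=load("w3")
P=[]
for u in range(285,370,6):
    k=np.flatnonzero(g[236:275,u]>62); P.append((u,236+k[0]-.5))
print(P[::5])
for z in(.03,.004):
    m=np.array([mach(x) for x in cast(c,P,z,True)]); k=np.polyfit(m[:,0],m[:,1],1); print("side",z,"Y@-.14",np.polyval(k,-.14),"slope",k[0],np.std(m[:,1]-np.polyval(k,m[:,0])))
E
```

```text
[(285, np.float64(245.5)), (315, np.float64(245.5)), (345, np.float64(245.5))]
side 0.03 Y@-.14 -0.07352364137269118 slope 0.0007008478342488758 4.681302530519317e-05
side 0.004 Y@-.14 -0.08521983250590308 slope 0.0007008478342494165 5.676254012760616e-05
```

>>> drive_tool:
  increments:
    - {"xyz":[0.5,0,0],"spin":0,"gripper":-0.4}
    - {"xyz":[0.5,0,0],"spin":0,"gripper":-0.4}
    - {"xyz":[0.4,0,0],"spin":0,"gripper":-0.4}
    - {"xyz":[0.2,0,0],"spin":0,"gripper":-0.4}
    - {"xyz":[0.15,0,0],"spin":0,"gripper":-0.4}
    - {"xyz":[0,0,0],"spin":0,"gripper":-0.4}
    - {"xyz":[0,0,0],"spin":0,"gripper":-0.4}

```text
clock: 8.15
tcp_pos: [0.503, -0.0255, 0.0103]
tcp_rot: [-0.0, 0.685, 0.728, 0.0]
force: [-0.6, -0.4, -0.6]
finger_gap: 0.0598
finger_force: 0.0
```

```bash
python3 - <<'E'
from h import *
look("w4")
E
```

```text
8.15 [ 0.503  -0.0255  0.0103] XY [-0.1413 -0.0678] [-0.6068 -0.4467 -0.5545] yaw 1.6320472101687091
```

>>> drive_tool:
  increments:
    - {"xyz":[-2,0,0],"spin":0,"gripper":-0.4}
    - {"xyz":[-0.5,0,-4.8],"spin":0,"gripper":-0.4}
    - {"xyz":[0,0,-4.8],"spin":0,"gripper":-1}
    - {"xyz":[0,0,-4.8],"spin":0,"gripper":-1}
    - {"xyz":[0,0,-4.8],"spin":0,"gripper":-1}
    - {"xyz":[0,0,-4.8],"spin":8.2,"gripper":-1}
    - {"xyz":[0,0,0],"spin":8.2,"gripper":-1}
    - {"xyz":[0,0,0],"spin":8.2,"gripper":-1}
    - {"xyz":[0,0,0],"spin":8.2,"gripper":-1}
    - {"xyz":[0,0,0],"spin":8.2,"gripper":-1}
    - {"xyz":[0,0,0],"spin":8.2,"gripper":-1}
    - {"xyz":[0,0,0],"spin":8.2,"gripper":-1}
    - {"xyz":[0,0,0],"spin":8.2,"gripper":-1}
    - {"xyz":[0,0,0],"spin":8.2,"gripper":-1}
    - {"xyz":[0,0,0],"spin":8.2,"gripper":-1}
    - {"xyz":[0,0,0],"spin":8.0,"gripper":-1}
    - {"xyz":[-2.4,-4.6,0],"spin":0,"gripper":-1}
    - {"xyz":[-2.4,-4.6,0],"spin":0,"gripper":-1}
    - {"xyz":[0,0,0],"spin":0,"gripper":-1}
    - {"xyz":[0,0,0],"spin":0,"gripper":-1}

```text
clock: 10.25
tcp_pos: [0.4527, 0.0357, 0.2508]
tcp_rot: [0.0, 1.0, 0.032, 0.001]
force: [-0.2, -1.5, -0.1]
finger_gap: 0.0852
finger_force: 0.0
```

```bash
python3 - <<'E'
from h import *
look("w5")
E
```

```text
10.25 [0.4527 0.0357 0.2508] XY [-0.1878 -0.0037] [-0.197  -1.5444 -0.0742] yaw 0.06319270775094997
```

View pics/w5.png

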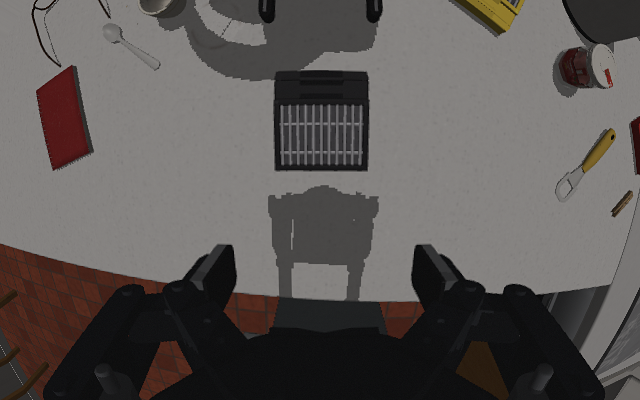

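The tray (275-368, 71-170) stands square in front of the bay. The rail ends are at (267,22) and (374,20). I'll measure both in this one view.

```bash
python3 - <<'E'
from h import *
np.set_printoptions(precision=4,suppress=True)
c,g=load("w5")
m=(g<55).astype(np.uint8); m=cv2.morphologyEx(m,cv2.MORPH_CLOSE,np.ones((9,9)))
n,l,st,_=cv2.connectedComponentsWithStats(m); k=l[130,320]; print(st[k])
def fit(P,z,lab,at):
    q=np.array([mach(x) for x in cast(c,P,z,True)]); f=np.polyfit(q[:,0],q[:,1],1); print(lab,"Y@%.2f"%at,np.polyval(f,at),"slope",f[0],"sd",np.std(q[:,1]-np.polyval(f,q[:,0])))
T=l==k
for i,lab in((0,"trayL"),(-1,"trayR")):
    fit([(np.flatnonzero(T[v])[i]+(-.5 if i==0 else .5),v) for v in range(85,165,4)],.03,lab,-.14)
q=np.array([mach(x) for x in cast(c,[(u,np.flatnonzero(T[:,u])[-1]+.5) for u in range(285,362,5)],.03,True)]);f=np.polyfit(q[:,1],q[:,0],1);print("front X",np.polyval(f,0),"slope",-f[0])
q=np.array([mach(x) for x in cast(c,[(u,np.flatnonzero(T[:,u])[0]-.5) for u in range(285,362,5)],.03,True)]);print("back X",np.median(q[:,0]))
for (a,b),i,lab in(((255,290),0,"railL out"),((360,395),-1,"railR out")):
    P=[]
    for v in range(1,16,2):
        u=np.flatnonzero(g[v,a:b]<45)
        if len(u):P.append((a+u[i]+(-.5 if i==0 else .5),v))
    fit(P,.034,lab,0)
    s=g[:60,a:b]<45; v=np.flatnonzero(s.any(1)).max(); u=a+np.flatnonzero(s[v]).mean(); print("end",mach(cast(c,(u,v+.5),0,True)[0]))
E
```

```text
[ 274   70   95  101 9309]
trayL Y@-0.14 0.05321811247973213 slope -0.0050399948809979654 sd 0.0004933846900441397
trayR Y@-0.14 -0.0569947440820292 slope 0.012280242115471561 sd 0.0005000709167727981
front X -0.1863156770679864 slope 0.0010694117027591878
back X -0.06859232717348229
railL out Y@0.00 0.07143477383505903 slope 0.0645711191209074 sd 0.00048199808606222644
end [0.0004 0.0647]
railR out Y@0.00 -0.07115773779891012 slope -0.09166463210491692 sd 0.0005723487444772912
end [ 0.0018 -0.0666]
```

>>> drive_tool:
  increments:
    - {"xyz":[-2,-0.2,0],"spin":0,"gripper":-0.4}
    - {"xyz":[-1.8,-0.1,0],"spin":0,"gripper":-0.4}
    - {"xyz":[0,0,4.5],"spin":0,"gripper":-0.4}
    - {"xyz":[0,0,4.5],"spin":0,"gripper":-0.4}
    - {"xyz":[0,0,4.5],"spin":0,"gripper":-0.4}
    - {"xyz":[0,0,4.5],"spin":0,"gripper":-0.4}
    - {"xyz":[0,0,3],"spin":0,"gripper":-0.4}
    - {"xyz":[0,0,2],"spin":0,"gripper":-0.4}
    - {"xyz":[0,0,1],"spin":0,"gripper":-0.4}
    - {"xyz":[0,0,0],"spin":0,"gripper":-0.4}
    - {"xyz":[0,0,0],"spin":0,"gripper":-0.4}

```text
clock: 11.45
tcp_pos: [0.4156, 0.0353, 0.0113]
tcp_rot: [0.0, 1.0, 0.03, 0.001]
force: [0.3, 0.2, 0.7]
finger_gap: 0.0598
finger_force: 0.0
```

>>> drive_tool:
  increments:
    - {"xyz":[1,0,0],"spin":0,"gripper":-0.4}
    - {"xyz":[0.8,0,0],"spin":0,"gripper":-0.4}
    - {"xyz":[0.7,0,0],"spin":0,"gripper":-0.4}
    - {"xyz":[0.7,0,0],"spin":0,"gripper":-0.4}
    - {"xyz":[0.7,0,0],"spin":0,"gripper":-0.4}
    - {"xyz":[0.7,0,0],"spin":0,"gripper":-0.4}
    - {"xyz":[0.7,0,0],"spin":0,"gripper":-0.4}
    - {"xyz":[0.7,0,0],"spin":0,"gripper":-0.4}
    - {"xyz":[0.7,0,0],"spin":0,"gripper":-0.4}
    - {"xyz":[0.6,0,0],"spin":0,"gripper":-0.4}
    - {"xyz":[0.6,0,0],"spin":0,"gripper":-0.4}
    - {"xyz":[0.6,0,0],"spin":0,"gripper":-0.4}
    - {"xyz":[0.5,0,0],"spin":0,"gripper":-0.4}
    - {"xyz":[0.5,0,0],"spin":0,"gripper":-0.4}

```text
clock: 12.85
tcp_pos: [0.51, 0.0416, 0.0101]
tcp_rot: [0.0, 1.0, 0.031, -0.0]
force: [-1.3, 0.5, 0.4]
finger_gap: 0.0597
finger_force: 0.6
```

```bash
python3 - <<'E'
from h import *
look("w6")
E
```

```text
12.85 [0.51   0.0416 0.0101] XY [-0.1303 -0.0013] [-1.3088  0.5426  0.4106] yaw 0.061087194821743455
```

View pics/w6.png

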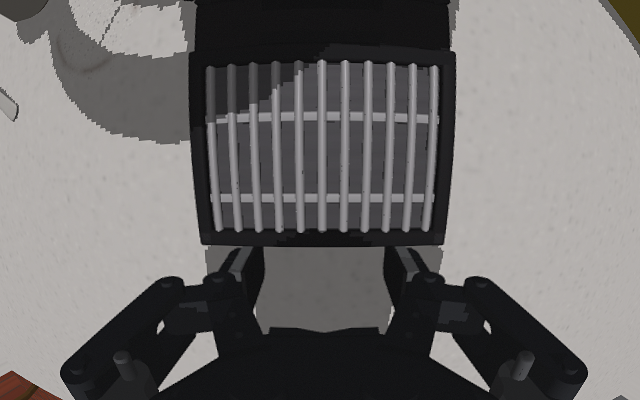

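The tray front is flush on both fingers, and the tray is entering square. I'll push 28 mm more, then change to a push with the back of one finger so the camera side stays clear of the brew head.

>>> drive_tool:
  increments:
    - {"xyz":[0.4,0,0],"spin":0,"gripper":-0.4}
    - {"xyz":[0.4,0,0],"spin":0,"gripper":-0.4}
    - {"xyz":[0.4,0,0],"spin":0,"gripper":-0.4}
    - {"xyz":[0.4,0,0],"spin":0,"gripper":-0.4}
    - {"xyz":[0.4,0,0],"spin":0,"gripper":-0.4}
    - {"xyz":[0.4,0,0],"spin":0,"gripper":-0.4}
    - {"xyz":[0.2,0,0],"spin":0,"gripper":-0.4}
    - {"xyz":[0,0,0],"spin":0,"gripper":-0.4}

```text
clock: 13.75
tcp_pos: [0.536, 0.0432, 0.0103]
tcp_rot: [0.0, 1.0, 0.031, 0.0]
force: [0.1, -0.6, 0.4]
finger_gap: 0.0596
finger_force: 0.0
```

```bash
python3 - <<'E'
from h import *
look("w7")
c,g=load("w7"); T=g<55
P=[]
for u in range(285,360,6):
    k=np.flatnonzero(g[225:290,u]>62); k=k[k>8]
    if len(k):P.append((u,225+k[0]-.5))
print(P[::4]); m=np.array([mach(x) for x in cast(c,P,.03,True)]); f=np.polyfit(m[:,1],m[:,0],1); print("front X",np.polyval(f,0),"yaw",-f[0])
for z,v0 in((.03,200),(.03,150)):
    r=g[v0]; d=r<55; a=np.flatnonzero(~d[:250])[-1]+.5; b=400+np.flatnonzero(~d[400:])[0]-.5; q=cast(c,[(a,v0),(b,v0)],z,True); print(v0,a,b,mach(q[0]),mach(q[1]))
E
```

```text
13.75 [0.536  0.0432 0.0103] XY [-0.1042 -0.0013] [ 0.1112 -0.5588  0.4322] yaw 0.06112156146318366
[(285, np.float64(246.5)), (309, np.float64(246.5)), (333, np.float64(246.5)), (357, np.float64(246.5))]
front X -0.09317467004180627 yaw 0.0019267830201021847
200 249.5 399.5 [-0.0723  0.0285] [-0.0722 -0.0344]
150 237.5 399.5 [-0.0512  0.0325] [-0.0512 -0.0332]
```

>>> drive_tool:
  increments:
    - {"xyz":[-2,0,0],"spin":0,"gripper":-0.4}
    - {"xyz":[-4,0,0],"spin":0,"gripper":-0.7}
    - {"xyz":[-3.5,0,0],"spin":0,"gripper":-0.7}
    - {"xyz":[0,0,0],"spin":0,"gripper":-0.7}
    - {"xyz":[0,0,0.2],"spin":-8.2,"gripper":-0.7}
    - {"xyz":[0,0,0.2],"spin":-8.2,"gripper":-0.7}
    - {"xyz":[0,0,0],"spin":-8.2,"gripper":-0.7}
    - {"xyz":[0,0,0],"spin":-8.2,"gripper":-0.7}
    - {"xyz":[0,0,0],"spin":-8.2,"gripper":-0.7}
    - {"xyz":[0,0,0],"spin":-8.2,"gripper":-0.7}
    - {"xyz":[0,0,0],"spin":-8.2,"gripper":-0.7}
    - {"xyz":[0,0,0],"spin":-8.2,"gripper":-0.7}
    - {"xyz":[0,0,0],"spin":-8.2,"gripper":-0.7}
    - {"xyz":[0,0,0],"spin":-8.2,"gripper":-0.7}
    - {"xyz":[0,0,0],"spin":-8.0,"gripper":-0.7}
    - {"xyz":[0.1,0,0],"spin":0,"gripper":-0.7}
    - {"xyz":[0,0,0],"spin":0,"gripper":-0.7}
    - {"xyz":[0,0,0],"spin":0,"gripper":-0.7}

```text
clock: 15.65
tcp_pos: [0.4409, 0.0384, 0.0064]
tcp_rot: [0.0, 0.686, 0.727, 0.0]
force: [-0.5, 1.3, 0.3]
finger_gap: 0.0723
finger_force: 0.0
```

```bash
python3 - <<'E'
from h import *
look("w8")
E
```

```text
15.65 [0.4409 0.0384 0.0064] XY [-0.1994 -0.0003] [-0.5397  1.2528  0.2541] yaw 1.629258124661615
```

View pics/w8.png

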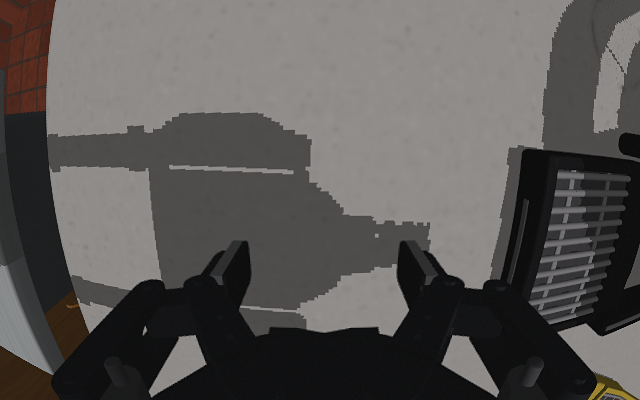

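The tray's front face (527,150)-(550,330) lies to the right of the fingers, centred on them. I'll push along tool +y, watching the force.

>>> drive_tool:
  increments:
    - {"xyz":[0,1.5,0],"spin":0,"gripper":-0.7}
    - {"xyz":[0,1.5,0],"spin":0,"gripper":-0.7}
    - {"xyz":[0,1,0],"spin":0,"gripper":-0.7}
    - {"xyz":[0,0.5,0],"spin":0,"gripper":-0.7}
    - {"xyz":[0,0.5,0],"spin":0,"gripper":-0.7}
    - {"xyz":[0,0.4,0],"spin":0,"gripper":-0.7}
    - {"xyz":[0,0.4,0],"spin":0,"gripper":-0.7}
    - {"xyz":[0,0.4,0],"spin":0,"gripper":-0.7}
    - {"xyz":[0,0.4,0],"spin":0,"gripper":-0.7}
    - {"xyz":[0,0.4,0],"spin":0,"gripper":-0.7}
    - {"xyz":[0,0.4,0],"spin":0,"gripper":-0.7}
    - {"xyz":[0,0.4,0],"spin":0,"gripper":-0.7}
    - {"xyz":[0,0.4,0],"spin":0,"gripper":-0.7}

```text
clock: 17.05
tcp_pos: [0.5228, 0.0433, 0.0062]
tcp_rot: [-0.0, 0.685, 0.728, -0.0]
force: [-1.7, -0.2, 0.8]
finger_gap: 0.0724
finger_force: 0.7
```

```bash
python3 - <<'E'
from h import *
look("w9"); a=cv2.imread("pics/w9.png"); b=cv2.imread("pics/w9t.png")
cv2.imwrite("pics/w9m.png",np.vstack([a[100:400],cv2.resize(b[120:225,190:350],(640,300))[:300]]))
E
```

```text
17.05 [0.5228 0.0433 0.0062] XY [-0.1174 -0.0003] [-1.6851 -0.241   0.7765] yaw 1.6318038696677033
```

View pics/w9m.png

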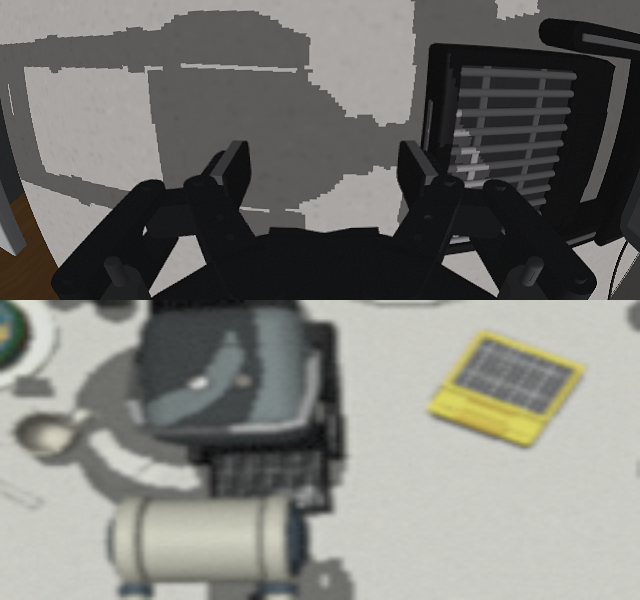

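The finger back is on the tray front, and the tray runs between both rails (top view). I'll push on to just before the catch.

>>> drive_tool:
  increments:
    - {"xyz":[0,0.4,0],"spin":0,"gripper":-0.7}
    - {"xyz":[0,0.4,0],"spin":0,"gripper":-0.7}
    - {"xyz":[0,0.4,0],"spin":0,"gripper":-0.7}
    - {"xyz":[0,0.4,0],"spin":0,"gripper":-0.7}
    - {"xyz":[0,0.4,0],"spin":0,"gripper":-0.7}
    - {"xyz":[0,0.4,0],"spin":0,"gripper":-0.7}
    - {"xyz":[0,0.2,0],"spin":0,"gripper":-0.7}
    - {"xyz":[0,0.2,0],"spin":0,"gripper":-0.7}
    - {"xyz":[0,0,0],"spin":0,"gripper":-0.7}

```text
clock: 18.05
tcp_pos: [0.5508, 0.045, 0.0063]
tcp_rot: [0.0, 0.685, 0.728, 0.0]
force: [-0.1, 0.0, -0.5]
finger_gap: 0.0726
finger_force: 0.0
```

>>> drive_tool:
  increments:
    - {"xyz":[0,0.2,0],"spin":0,"gripper":-0.7}
    - {"xyz":[0,0.2,0],"spin":0,"gripper":-0.7}
    - {"xyz":[0,0.2,0],"spin":0,"gripper":-0.7}

```text
clock: 18.35
tcp_pos: [0.555, 0.0453, 0.0063]
tcp_rot: [-0.001, 0.685, 0.728, -0.001]
force: [-10.1, -0.5, 5.9]
finger_gap: 0.0727
finger_force: 5.2
```

>>> drive_tool:
  increments:
    - {"xyz":[0,0.2,0],"spin":0,"gripper":-0.7}
    - {"xyz":[0,0.2,0],"spin":0,"gripper":-0.7}

```text
clock: 18.55
tcp_pos: [0.5584, 0.0455, 0.0063]
tcp_rot: [-0.002, 0.685, 0.728, -0.002]
force: [-13.5, -0.6, 7.6]
finger_gap: 0.0728
finger_force: 7.2
```

>>> drive_tool:
  increments:
    - {"xyz":[0,0.2,0],"spin":0,"gripper":-0.7}
    - {"xyz":[0,0.2,0],"spin":0,"gripper":-0.7}

```text
clock: 18.75
tcp_pos: [0.563, 0.0459, 0.0063]
tcp_rot: [-0.001, 0.685, 0.728, -0.001]
force: [-8.6, -0.5, 4.5]
finger_gap: 0.0726
finger_force: 4.5
```

>>> drive_tool:
  increments:
    - {"xyz":[0,0.2,0],"spin":0,"gripper":-0.7}

```text
clock: 18.85
tcp_pos: [0.5652, 0.046, 0.0063]
tcp_rot: [-0.001, 0.685, 0.728, -0.001]
force: [-6.4, -0.8, 3.7]
finger_gap: 0.0722
finger_force: 3.3
```

```bash
python3 - <<'E'
from h import *
look("w10"); 
a,b=[cv2.cvtColor(cv2.imread(f"pics/{n}.png"),cv2.COLOR_BGR2GRAY)[100:172,215:280].astype(np.float32) for n in("w9t","w10t")]
# machine shift test on the upper part of the machine
A_=a[0:45];B_=b[0:45]; print(cv2.phaseCorrelate(A_-A_.mean(),B_-B_.mean()))
E
```

```text
18.85 [0.5652 0.046  0.0063] XY [-0.0749 -0.0002] [-6.4392 -0.8095  3.7258] yaw 1.6319251604871927
((0.02210605243460151, 0.547161294153657), 1.000255192062001)
```

>>> drive_tool:
  increments:
    - {"xyz":[0,0.2,0],"spin":0,"gripper":-0.7}

```text
clock: 19.05
tcp_pos: [0.5679, 0.0461, 0.0063]
tcp_rot: [-0.0, 0.685, 0.728, -0.0]
force: [-3.7, -0.0, 2.0]
finger_gap: 0.0725
finger_force: 1.9
```

>>> drive_tool:
  increments:
    - {"xyz":[0,0.1,0],"spin":0,"gripper":-0.7}

```text
clock: 19.15
tcp_pos: [0.5693, 0.0462, 0.0063]
tcp_rot: [-0.0, 0.685, 0.728, -0.0]
force: [-3.7, -1.4, 2.1]
finger_gap: 0.0727
finger_force: 1.9
```

>>> drive_tool:
  increments:
    - {"xyz":[0,0.1,0],"spin":0,"gripper":-0.7}

```text
clock: 19.25
tcp_pos: [0.5706, 0.0463, 0.0063]
tcp_rot: [0.0, 0.685, 0.728, 0.0]
force: [-0.9, 0.5, 0.6]
finger_gap: 0.0726
finger_force: 0.8
```

>>> drive_tool:
  increments:
    - {"xyz":[0,0.1,0],"spin":0,"gripper":-0.7}

```text
clock: 19.35
tcp_pos: [0.5717, 0.0464, 0.0062]
tcp_rot: [0.0, 0.685, 0.728, 0.0]
force: [-1.1, -0.5, 0.3]
finger_gap: 0.0729
finger_force: 1.0
```

X is now about -0.068 and the catch has let go (force down to about 1 N). I'll creep on until the stop pushes back.

>>> drive_tool:
  increments:
    - {"xyz":[0,0.1,0],"spin":0,"gripper":-0.7}

```text
clock: 19.45
tcp_pos: [0.5725, 0.0464, 0.0062]
tcp_rot: [0.0, 0.685, 0.728, -0.0]
force: [-5.9, -1.5, 2.2]
finger_gap: 0.0727
finger_force: 2.8
```

>>> drive_tool:
  increments:
    - {"xyz":[0,0.1,0],"spin":0,"gripper":-0.7}

```text
clock: 19.55
tcp_pos: [0.5726, 0.0464, 0.0062]
tcp_rot: [-0.001, 0.685, 0.728, -0.001]
force: [-9.6, -1.4, 5.9]
finger_gap: 0.0725
finger_force: 5.1
```

>>> drive_tool:
  increments:
    - {"xyz":[0,0.1,0],"spin":0,"gripper":-0.7}
    - {"xyz":[0,0,0],"spin":0,"gripper":-0.7}

```text
clock: 19.75
tcp_pos: [0.5725, 0.0464, 0.0063]
tcp_rot: [-0.002, 0.685, 0.728, -0.002]
force: [-12.2, -0.6, 7.1]
finger_gap: 0.0724
finger_force: 6.2
```

>>> drive_tool:
  increments:
    - {"xyz":[0,-1,0],"spin":0,"gripper":-0.7}
    - {"xyz":[0,-2,0],"spin":0,"gripper":-0.7}
    - {"xyz":[0,-4,0],"spin":0,"gripper":-0.7}
    - {"xyz":[0,-4,0],"spin":0,"gripper":-0.7}
    - {"xyz":[0,0,-4.5],"spin":0,"gripper":-0.7}
    - {"xyz":[0,0,-4.5],"spin":0,"gripper":-0.7}
    - {"xyz":[-4.5,0,-4.5],"spin":0,"gripper":-0.7}
    - {"xyz":[-4.5,0,-4.5],"spin":0,"gripper":-0.7}
    - {"xyz":[-4.5,0,-3],"spin":0,"gripper":-0.7}
    - {"xyz":[-4.5,0,0],"spin":0,"gripper":-0.7}
    - {"xyz":[0,0,0],"spin":0,"gripper":-0.7}
    - {"xyz":[0,0,0],"spin":0,"gripper":-0.7}

```text
clock: 20.95
tcp_pos: [0.4741, -0.1179, 0.1944]
tcp_rot: [0.0, 0.686, 0.728, 0.0]
force: [0.8, 0.4, -0.1]
finger_gap: 0.0725
finger_force: 0.0
```

```bash
python3 - <<'E'
from h import *
look("w11")
cv2.imwrite("pics/w11c.png",np.hstack([cv2.resize(cv2.imread(f"pics/{n}.png")[95:215,215:315],None,fx=4,fy=4,interpolation=cv2.INTER_CUBIC) for n in("top0","w11t")]))
a,b=[cv2.cvtColor(cv2.imread(f"pics/{n}.png"),cv2.COLOR_BGR2GRAY)[112:166,224:276].astype(np.float32) for n in("top0","w11t")]
print(cv2.phaseCorrelate(a,b,cv2.createHanningWindow((52,54),cv2.CV_32F)))
E
```

```text
20.95 [ 0.4741 -0.1179  0.1944] XY [-0.1757 -0.1584] [ 0.7519  0.4134 -0.0555] yaw 1.6294834056845104
((0.04812500500851513, -0.04329150585933306), 0.890835497768491)
```

View pics/w11c.png

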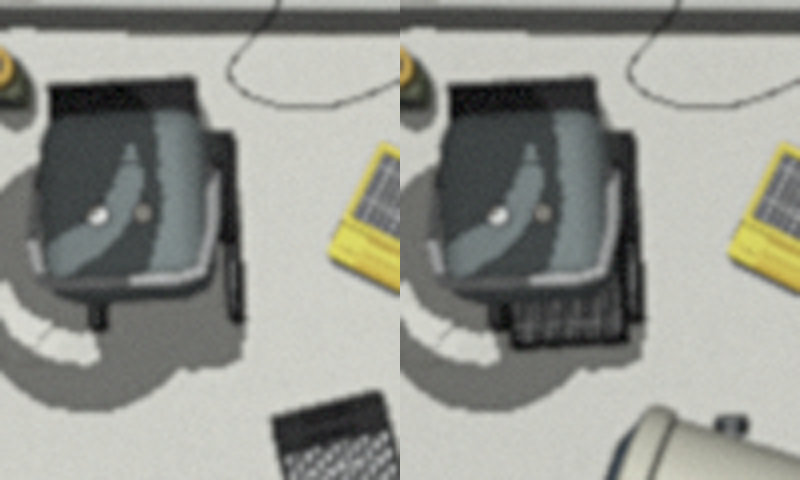

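The machine hasn't moved (0.05 px against the first picture). The tray front stands about 18 mm ahead of the rail ends, as it should when home, and the arm is clear.

```bash
python3 -c "
from cell import arm; print(arm.sign_off())"
```

```text
the job is handed in; nothing more can be done
None
```

The tray is pushed in past the catch to the stop and square between the rails. The machine, cup and jar were left where they stood, and the job is handed in at about 21 s; it returned no verdict.

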